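# Bolt the spice chest through its slotted locking disc

### The arm

A 6-joint arm with a two-finger parallel gripper is mounted at the origin on the work surface. World frame = base frame: x ahead of the robot, y to its left, z up, the work surface at z = 0. Lengths are in m, angles in rad, forces in N, time in s.
With the tool pointing down it reaches from about 0.3 to 0.825 m from the base axis. Payload 5.4 kg.
Tool frame: the origin (TCP) lies at the very end of the fingers, on their centre line; the grasp point (between the pads) lies robot.grasp_offset behind it (robot.grasp_offset is the distance from the TCP to the grasp point, in m); z points along the fingers, y is the direction in which the jaws open and shut (so a half turn about z gives the same grasp; the last joint's range is limited). The gripper opens to 92 mm and grips with 3 to 60 N. Pads are 20 mm wide; open, the fingers measure 128 mm over their backs; the gripper's body (75 mm by 189 mm) begins 69 mm behind the grasp point.
Start: joints at [0.963, 0.158, 1.597, -0, 1.386, -0.21], TCP at [0.223, 0.53, 0.215] pointing down, gripper open.
Joint ranges: [-2.91, 2.91], [-0.94, 2.29], [0.18, 2.7], [-1.29, 4.43], [0.17, 2.64], [-3, 3]. Speed limits (rad/s): [2.57, 2.57, 3.14, 3.14, 3.14, 3.14].

### API

Orientations are given as a unit quaternion [w, x, y, z].
In Python, from plant import robot, viewer, job_done gives the robot as it stands.
- The arm moves only by the tool move_arm, never from a script. Its argument "motion" is a list of rows, each a list of 4 numbers: the shift along the tool's x, y, z in mm, then the turn about the tool's z in degrees. In form: [[tx, ty, tz, spin], ...]. A call has 1 to 10 rows; each row shifts and turns the commanded pose from where the row before left it, along the tool's axes as they then stand; what a row does not reach is not made up. A row lasts 1/10 s, in which the tool goes at most 50 mm and 8.59 degrees, less where a joint would pass 70% of its speed; a pose out of reach is approached as far as the arm can. A call with a gripper value outside its range is refused whole. "fingers" is the finger opening in mm, from 0 to 91.9, set as the call begins (left out, the last holds). The fingers move at their own pace and stop on an object; "newtons" is the grip in N (left out, the last holds). Time passes only in rows, so rows that do not move let the fingers close. It gives the time, the measured TCP pose, the force and the opening at its end, in the units of the state.
- robot.get_obs(): the state, without advancing time (a new reading comes with each control period).
- viewer.grab_frame(name): name is "scene" or "top"; returns a dict with "img" (420x560x3 uint8, blue, green, red), "mtx" (3x3 intrinsics, pixels), "T" (4x4, takes a point from camera to world coordinates). Camera axes: x right, y down, z forward; pixel columns grow to the right and rows downward; lengths in m; the calibration is good to about 2 mm. A picture is of the moment at which its call begins. There is no depth.
- job_done(): hands the job in, once; it reports no verdict.
The state is a dict: "time": time; "q": joint angles; "qd": joint speeds; "joint_efforts": joint torques, N m; "eef_pos": TCP position; "eef_rot": TCP orientation; "wrist_force": force on the tool from outside, world axes, zero at the start; "ft_torque": the same for the moment, N m; "finger_gap": finger opening in m.
Only numpy, scipy, OpenCV 4.12 (cv2) and the standard library are available. Lean on these libraries where they do the work, as an engineer would, in place of code of your own. Each camera call takes 0.05 s, during which the arm holds its last target.

### The job

Lock the spice chest: with your fingertips, push the black peg of the copper locking disc round until the slot lines up with the steel bolt (either way round will do), and only then push the bolt by its red tab through the slot and into the keeper, fully home so that the tab is up against the two stop posts. Push gently: do not force anything, do not lift the bolt, and leave the jars and the whisk where they are.

Things in the scene. Friction and masses are not known exactly. Their poses are not given: they have to be found in the camera images.
- chest: Fixed low teak spice chest with a pale two-leaf lid, 212 x 353 mm in plan (x -106 to 106, y -223 to 131), lid top 75 mm above its underside. Origin: on the disc's turning axis, at the underside (work surface). z is up; +y is the way the bolt is pushed, along the line x = 0.
- channel (a point): Front end of the brass channel in which the bolt lies, on its floor: chest y = -43, 79.5 mm up. The channel runs from chest y = -208 to -43, floor 4.5 mm above the lid, inner width 18 mm, walls 16.5 mm above the lid, open at the top.
- stops (a point): Midway between the two brass stop posts, level with their tops (36.5 mm above the lid), chest y = -52: their faces here stop the tab. Each is 9 mm wide (x from 9 to 18 mm either side) and 7 mm long (y from -52 to -45).
- disc (a joint): Angle in rad of the peg about the disc axis from chest +x, anticlockwise from above. The slot lies square to the peg's direction: it lines up with the bolt at 0 and at 3.14 (both good); otherwise the disc blocks the bolt. Starts between 0.6 and 2.5, turns from -0.35 to 3.49, is stiff (about 3 N at the peg), stays where it is left.
- disc_top (a point): Centre of the copper locking disc, at the level of its top face, 18.5 mm above the lid, on its vertical turning axis. The disc is 76 mm across; a straight dark-floored slot 22 mm wide (mouths flared to 33 mm) crosses it between two raised lands.
- peg (a point): Centre of the top of the black upright finger peg on the disc: 11 mm across, 25 mm from the turning axis, standing 30 mm above the disc's top face (top 48.5 mm above the lid).
- bolt: Loose steel bolt, 14 x 14 mm, 128 mm long, with a round nose, about 0.2 kg, lying in the channel. Origin: on its underside at the nose tip; its +y points along the bolt out of the nose, z is up. It starts with the nose 46 to 64 mm before the disc axis (chest y from -64 to -46).
- nose (a point): Tip of the bolt's nose, at mid height. Fully home it lies 66 mm beyond the disc axis (chest y = +66) within the keeper.
- tab (a point): Top centre of the bolt's red tab, an upright plate at its tail: 34 mm wide across the bolt, 10 mm thick along it (the tail face is flush with it), standing 28 mm above the bolt (top 46.5 mm above the lid, lower edge 18.5 mm). 123 mm behind the nose tip; fully home it lies at chest y = -57.
- keeper (a point): Middle of the keeper's mouth, on the bolt's line, chest y = +48, 86.5 mm above the chest's underside. Brass keeper: two cheeks 20 mm apart, 22.5 mm above the lid, y from 48 to 79, joined by a strap over the bolt at y 56 to 68 (strap top 23 mm above the lid).
- jar_a: Bystander: empty open clear glass jar, 70 mm across, 95 mm high; origin at the centre of its underside.
- jar_b: Bystander: empty open green glass jar, 70 mm across, 81 mm high; origin at the centre of its underside.
- jar_c: Bystander: empty open clear glass jar, 70 mm across, 106 mm high; origin at the centre of its underside.
- whisk: Bystander: bamboo whisk lying on the counter, 145 mm long, 32 mm thick at the head; origin on the counter where handle and head meet, x towards the head.
Mind the look-alikes: they are no part of the job. There is more than one size of the bolt; the job needs the middle-sized.

How it is judged:
By the outcome, as a careful person would: the job done as asked, in the order asked, and still so for the second after the job is handed in, with the robot touching nothing.
It also fails if it takes over 58 s, if anything falls off the work surface, if the arm or the gripper's body presses on something with over 40 N, if the wrist force passes 120 N, or if a joint passes its speed limit or range.

## Working session

There is one attempt and no reset: what is moved stays moved. The work goes in short steps, Python scripts to look and compute and a tool call to move; the robot and the scene stay as the last step left them, time stands still between calls to the robot, and variables do not carry over. Pictures are saved under pics/ and viewed, and the job is handed in when it is done.

Besides the shell and the picture viewer there is one more tool, called after "Request:" as a command line: name --pt "numbers of a row" for each row, then --argument value for the rest. move_arm: Moves the arm, as the interface text tells. Its arguments: {"type":"object","properties":{"motion":{"type":"array","items":{"type":"array","items":{"type":"number"}}},"fingers":{"type":"number"},"newtons":{"type":"number"}},"required":["motion"]}

```bash
ls; mkdir -p pics
python3 - <<'E'
from plant import robot, viewer
import cv2,numpy as np
np.set_printoptions(precision=4,suppress=True)
for n in("scene","top"):
    f=viewer.grab_frame(n); cv2.imwrite(f"pics/{n}0.png",f["img"]); print(n,f["mtx"],f["T"]); np.savez(f"{n}0.npz",**f)
o=robot.get_obs(); print(o, robot.grasp_offset)
E
```

```text
pics
scene [[396.3957   0.     280.8913]
 [  0.     396.3957 210.6391]
 [  0.       0.       1.    ]] [[ 0.4301  0.6039 -0.671   1.0426]
 [ 0.9025 -0.3054  0.3036 -0.1376]
 [-0.0216 -0.7362 -0.6764  0.5885]
 [ 0.      0.      0.      1.    ]]
top [[545.342    0.     279.5403]
 [  0.     545.342  206.4571]
 [  0.       0.       1.    ]] [[ 0.0127 -0.988   0.1541  0.3836]
 [-0.9998 -0.0149 -0.0132  0.0977]
 [ 0.0154 -0.1539 -0.988   1.2173]
 [ 0.      0.      0.      1.    ]]
{'time': 0.1, 'q': array([ 0.9629,  0.159 ,  1.5981,  0.    ,  1.3862, -0.2101]), 'qd': array([ 0.0008, -0.0022, -0.0024,  0.0013,  0.0016, -0.0006]), 'joint_efforts': array([ -0.0003, -38.6506, -32.296 ,   0.0703,   0.0339,  -0.    ]), 'eef_pos': array([0.2224, 0.5296, 0.2137]), 'eef_rot': array([-0.0003,  0.1976,  0.9803, -0.0008]), 'wrist_force': array([ 0.3179, -0.035 , -0.1775]), 'ft_torque': array([ 0.0445, -0.0074, -0.0112]), 'finger_gap': 0.09211417464960218} 0.0187
```

View pics/scene0.png

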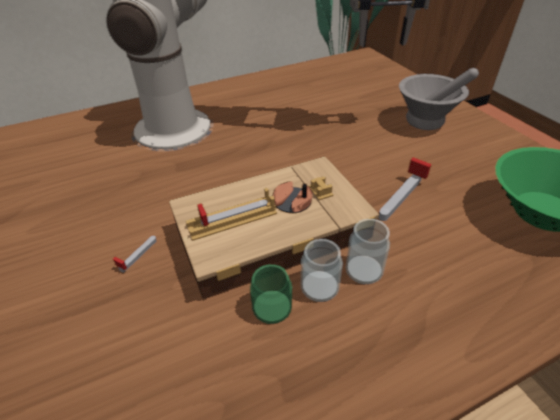

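View pics/top0.png

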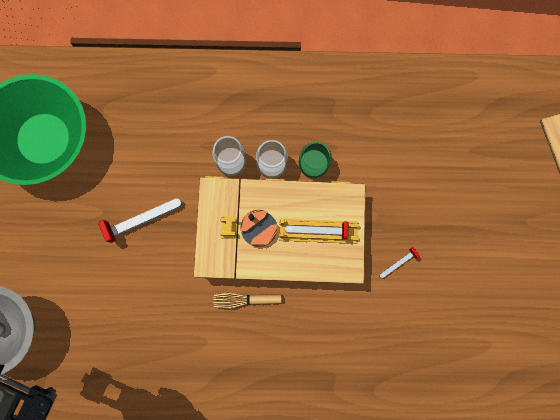

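The scene view shows the chest with its bolt and the disc at about (293,197). In the top view the disc is at about (259,229), the peg at (252,217) and the red tab at (346,230). The bolts on the counter are look-alikes. Next I'll zoom in and measure.

```bash
cat > h.py <<'E'
import cv2,numpy as np
np.set_printoptions(precision=4,suppress=True)
def ray(f,uv,z):
    K,T=f["mtx"],f["T"]; d=T[:3,:3]@np.linalg.solve(K,[uv[0],uv[1],1.]); o=T[:3,3]
    return o+d*(z-o[2])/d[2]
def proj(f,p):
    c=np.linalg.inv(f["T"])@np.r_[p,1]; u=f["mtx"]@c[:3]; return u[:2]/u[2]
def blobs(f,lo,hi,roi,amin=8):
    h=cv2.cvtColor(f["img"],cv2.COLOR_BGR2HSV); m=cv2.inRange(h,np.array(lo),np.array(hi))
    k=np.zeros_like(m); x0,y0,x1,y1=roi; k[y0:y1,x0:x1]=m[y0:y1,x0:x1]
    n,l,s,c=cv2.connectedComponentsWithStats(k)
    return [(c[i],s[i]) for i in range(1,n) if s[i][4]>=amin]
E
python3 - <<'E'
from h import *
t=np.load("top0.npz");s=np.load("scene0.npz")
cv2.imwrite("pics/topz.png",cv2.resize(t["img"][165:295,185:375],None,fx=4,fy=4,interpolation=cv2.INTER_CUBIC))
cv2.imwrite("pics/scz.png",cv2.resize(s["img"][155:290,165:385],None,fx=3.6,fy=3.6,interpolation=cv2.INTER_CUBIC))
E
```

```text
(no output)
```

View pics/topz.png

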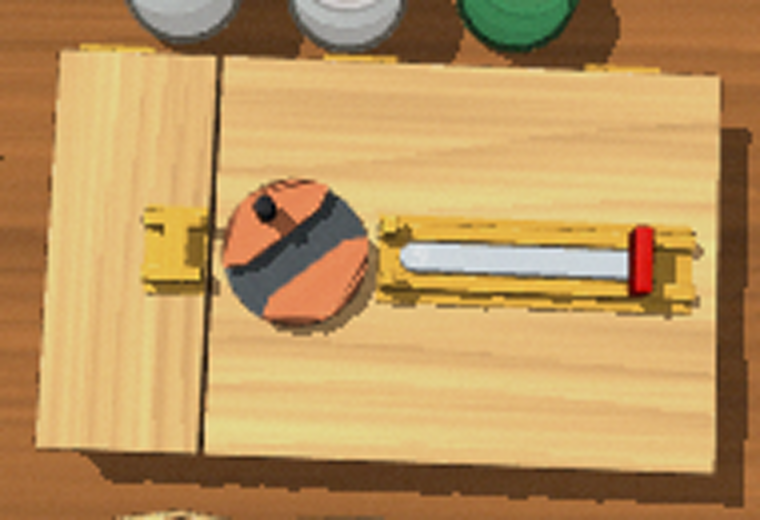

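View pics/scz.png

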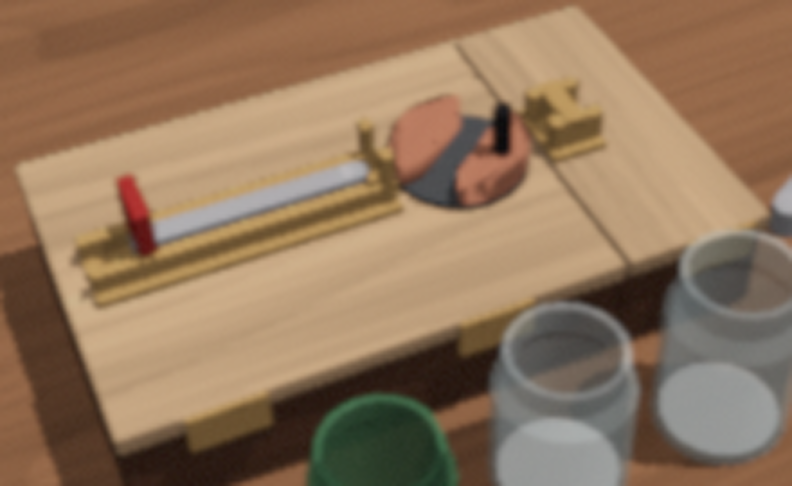

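```bash
cat > m.py <<'E'
from h import *
t=np.load("top0.npz");s=np.load("scene0.npz")
z2p=lambda x,y:np.array([185+(x+.5)/4-.5,165+(y+.5)/4-.5])
C=np.array([ray(t,z2p(*p),.075)[:2] for p in [(62,52),(720,75),(714,472),(38,448)]])
M=np.array([[106,131],[106,-223],[-106,-223],[-106,131]])/1000
a=M-M.mean(0);b=C-C.mean(0);H=a.T@b;U,S,V=np.linalg.svd(H);R=(U@V).T
o=C.mean(0)-R@M.mean(0); print("corner fit o",o,"yaw",np.arctan2(R[1,0],R[0,0]),"res mm",1e3*(C-(M@R.T+o)), np.linalg.det(R))
print("dims",np.linalg.norm(C-np.roll(C,-1,0),axis=1))
rd=blobs(t,(0,150,60),(8,255,255),(330,205,365,250),20)
h=cv2.cvtColor(t["img"],cv2.COLOR_BGR2HSV); 
for z in[(305,250),(265,208),(440,262),(642,260),(100,120)]: u=z2p(*z); print(z,h[int(u[1]),int(u[0])])
for c,st in rd: print("tab",c,st,ray(t,c,.1215)[:2], "chest mm",1e3*(R.T@(ray(t,c,.1215)[:2]-o)))
dc=z2p(298,253); print("disc",ray(t,dc,.0935)[:2],1e3*(R.T@(ray(t,dc,.0935)[:2]-o)))
pg=z2p(264,205); P=ray(t,pg,.1235)[:2]; print("peg",P,1e3*(R.T@(P-o)))
n=z2p(400,258); print("nose",1e3*(R.T@(ray(t,n,.0865)[:2]-o)))
# scene checks: 3.6 zoom
y2p=lambda x,y:np.array([165+(x+.5)/3.6-.5,155+(y+.5)/3.6-.5])
for nm,z,hh in[("tabtop",(133,183),.1215),("pegtop",(503,107),.1235),("disc",(459,150),.0935),("nearcorner",(120,450),.075),("farleft",(17,165),.075),("farR",(577,8),.075),("R",(768,220),.075)]:
    p=ray(s,y2p(*z),hh)[:2]; print(nm,p,1e3*(R.T@(p-o)))
E
python3 m.py
```

```text
corner fit o [0.514  0.1254] yaw -0.022076234536594685 res mm [[-1.4077 -1.479 ]
 [-0.5445  0.8661]
 [ 0.9941  1.7041]
 [ 0.9581 -1.0912]] 0.9999999999999996
dims [0.3516 0.2105 0.3512 0.2096]
(305, 250) [104  30  94]
(265, 208) [110  14  53]
(440, 262) [103  14 217]
(642, 260) [  1 227 219]
(100, 120) [ 23 107 231]
tab [344.9195 230.1609] [342 222   7  17  87] [ 0.5079 -0.0499] chest mm [  -2.1449 -175.4267]
disc [0.5133 0.1244] [-0.6223 -1.0606]
peg [0.534  0.1413] [19.7024 16.3167]
nose [ -0.4954 -54.1048]
tabtop [ 0.5033 -0.0481] [  -6.8165 -173.6904]
pegtop [0.5356 0.1414] [21.2847 16.4218]
disc [0.5245 0.1213] [10.6352 -3.8305]
nearcorner [ 0.6216 -0.0981] [ 112.5252 -221.0363]
farleft [ 0.406  -0.0923] [-103.1239 -220.0395]
farR [0.417  0.2573] [-99.8091 129.7645]
R [0.6281 0.2492] [111.3441 126.313 ]
```

The measurements agree. The disc axis is at about (0.5135, 0.125) and the chest yaw is -0.022. The peg is at chest (20, 16.4), so radius 25.5 and angle about 0.69. The nose is at y ≈ -54 and the tab at -175. I'll push the peg towards chest -y until it reaches 0 rad. First I'll close the fingers and square up.

Request:
move_arm --pt "0 0 0 -7.2" --pt "0 0 0 -7.2" --pt "0 0 0 -7.1" --pt "0 0 0 0" --fingers 0 --newtons 20

```text
time: 0.5
eef_pos: [0.2226, 0.5298, 0.2141]
eef_rot: [-0.0, 0.011, 1.0, -0.0]
wrist_force: [0.9, 0.0, -0.3]
finger_gap: 0.062
```

Request:
move_arm --pt "-15 -15 0 0" --pt "-30 -30 0 0" --pt "-35 -35 0 0" --pt "-35 -35 0 0" --pt "-35 -35 0 0" --pt "-35 -35 0 0" --pt "-35 -35 0 0" --pt "-30 -35 0 0" --pt "-20 -20 0 0" --pt "0 0 0 0"

```text
time: 1.5
eef_pos: [0.4885, 0.2463, 0.2143]
eef_rot: [0.0, 0.015, 1.0, -0.0]
wrist_force: [-0.2, 0.2, 0.2]
finger_gap: 0.0006
```

```bash
cat > st.py <<'E'
from h import *
from plant import robot
from scipy.spatial.transform import Rotation as Ro
o=np.array([.5135,.125]);a=-.022;R=np.array([[np.cos(a),-np.sin(a)],[np.sin(a),np.cos(a)]])
b=robot.get_obs();p=b["eef_pos"];q=b["eef_rot"];m=Ro.from_quat([*q[1:],q[0]]).as_matrix()
print("t",b["time"],"chest mm",1e3*(R.T@(p[:2]-o)),"z",p[2],"tooly deg in chest",np.degrees(np.arctan2(m[1,1],m[0,1])-a),"tilt",m[:,2],"F",b["wrist_force"],"gap",b["finger_gap"],"q6",b["q"][5])
E
python3 st.py
```

```text
t 1.5 chest mm [-27.6954 120.6792] z 0.21429557361387552 tooly deg in chest 89.52581120308052 tilt [ 0.0002 -0.0008 -1.    ] F [-0.169   0.1704  0.2447] gap 0.000571946430001011 q6 -1.2938605103402863
```

Request:
move_arm --pt "-10 -13 0 0" --pt "-16 -20 10 0" --pt "-16 -20 20 0" --pt "-10 -12 20 0" --pt "0 0 20 0" --pt "0 0 15 0" --pt "0 0 0 0"

```text
time: 2.2
eef_pos: [0.5348, 0.1832, 0.127]
eef_rot: [-0.003, 0.011, 1.0, -0.0]
wrist_force: [-0.2, -1.4, -0.4]
finger_gap: 0.0001
```

```bash
python3 st.py
python3 - <<'E'
from h import *
from plant import viewer
f=viewer.grab_frame("scene"); cv2.imwrite("pics/s1.png",cv2.resize(f["img"][100:290,165:385],None,fx=3.1,fy=3.1,interpolation=cv2.INTER_CUBIC))
E
```

```text
t 2.2 chest mm [20.0262 58.6591] z 0.12700043217335694 tooly deg in chest 89.9908446152546 tilt [-0.0051 -0.0005 -1.    ] F [-0.2148 -1.3502 -0.385 ] gap 0.00013637678883599377 q6 -1.4323807400306328
```

View pics/s1.png

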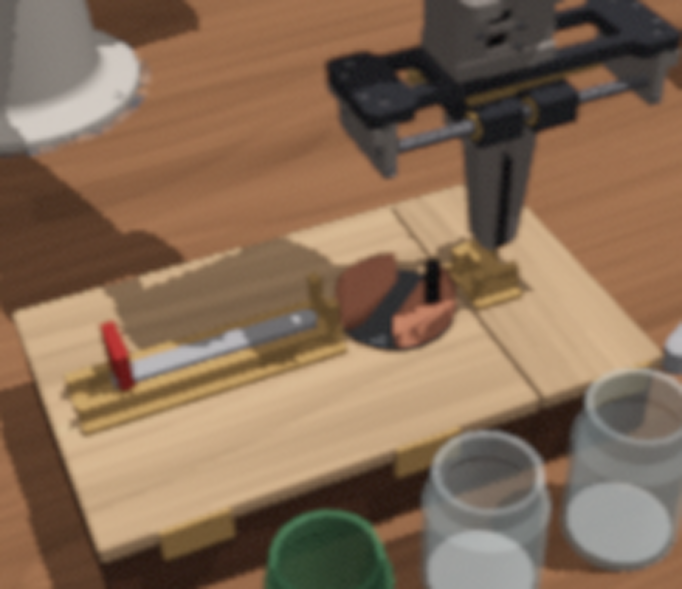

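The fingers taper towards the tip and are near the keeper, with the peg just ahead of them. I'll go lower and then approach slowly.

Request:
move_arm --pt "-4 0 5 0" --pt "0 0 8 0" --pt "0 0 7 0" --pt "0 0 0 0" --pt "0 0 0 0"

```text
time: 2.75
eef_pos: [0.5409, 0.1828, 0.1094]
eef_rot: [-0.0, 0.011, 1.0, -0.0]
wrist_force: [0.2, 1.3, 0.0]
finger_gap: 0.0002
```

```bash
python3 st.py
```

```text
t 2.75 chest mm [26.0863 58.4077] z 0.10943528760088465 tooly deg in chest 89.96869476661384 tilt [-0.0004 -0.0001 -1.    ] F [0.2351 1.3254 0.0025] gap 0.0002145493446818092 q6 -1.4338475753375455
```

Request:
move_arm --pt "0 -4 3 0" --pt "0 -4 0 0" --pt "0 -3 0 0" --pt "0 -3 0 0" --pt "0 -2 0 0" --pt "0 -2 0 0" --pt "0 -2 0 0" --pt "0 0 0 0"

```text
time: 3.55
eef_pos: [0.5406, 0.1626, 0.1066]
eef_rot: [-0.0, 0.011, 1.0, -0.0]
wrist_force: [0.6, -0.2, 0.6]
finger_gap: 0.0007
```

Request:
move_arm --pt "0 -1.5 0 0" --pt "0 -1.5 0 0" --pt "0 -1.5 0 0" --pt "0 -1.5 0 0" --pt "0 0 0 0"

```text
time: 4.05
eef_pos: [0.5419, 0.1585, 0.1071]
eef_rot: [0.002, 0.011, 1.0, 0.002]
wrist_force: [4.5, 7.1, -2.3]
finger_gap: 0.0003
```

```bash
python3 st.py
python3 - <<'E'
from h import *
from plant import viewer
f=viewer.grab_frame("scene"); cv2.imwrite("pics/s2.png",cv2.resize(f["img"][140:260,200:360],None,fx=4.5,fy=4.5,interpolation=cv2.INTER_CUBIC))
E
```

```text
t 4.05 chest mm [27.618  34.1298] z 0.10714717356617155 tooly deg in chest 89.95514246980099 tilt [ 0.004   0.0036 -1.    ] F [ 4.5156  7.1458 -2.2855] gap 0.00034901890520400413 q6 -1.480743743320839
```

View pics/s2.png

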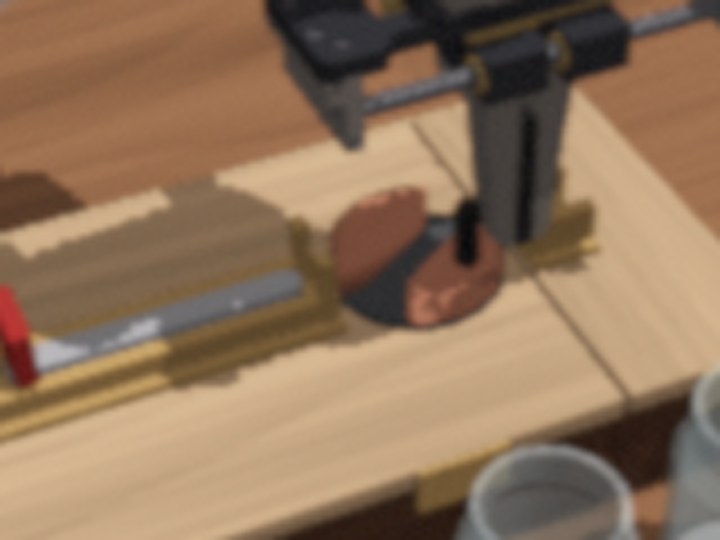

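The fingertips are on the peg, at about (467,235) in the crop, and it is moving. The sideways force is friction, so I'll follow the peg's arc.

Request:
move_arm --pt "-0.6 -1 0 0" --pt "-0.6 -1 0 0" --pt "-0.6 -1 0 0" --pt "-0.5 -1 0 0" --pt "-0.5 -1 0 0" --pt "-0.4 -1 0 0" --pt "-0.4 -1 0 0" --pt "-0.3 -1 0 0"

```text
time: 4.9
eef_pos: [0.5456, 0.1498, 0.1074]
eef_rot: [0.002, 0.011, 1.0, 0.001]
wrist_force: [2.9, 4.9, -0.4]
finger_gap: 0.0002
```

```bash
python3 st.py
python3 - <<'E'
from h import *
from plant import viewer
f=viewer.grab_frame("scene"); cv2.imwrite("pics/s3.png",cv2.resize(f["img"][140:260,200:360],None,fx=4.5,fy=4.5,interpolation=cv2.INTER_CUBIC))
E
```

```text
t 4.9 chest mm [31.5637 25.4825] z 0.10744929484549252 tooly deg in chest 89.97304502665138 tilt [ 0.0038  0.0021 -1.    ] F [ 2.8596  4.9152 -0.3657] gap 0.00019007039712236437 q6 -1.4958317384472768
```

View pics/s3.png

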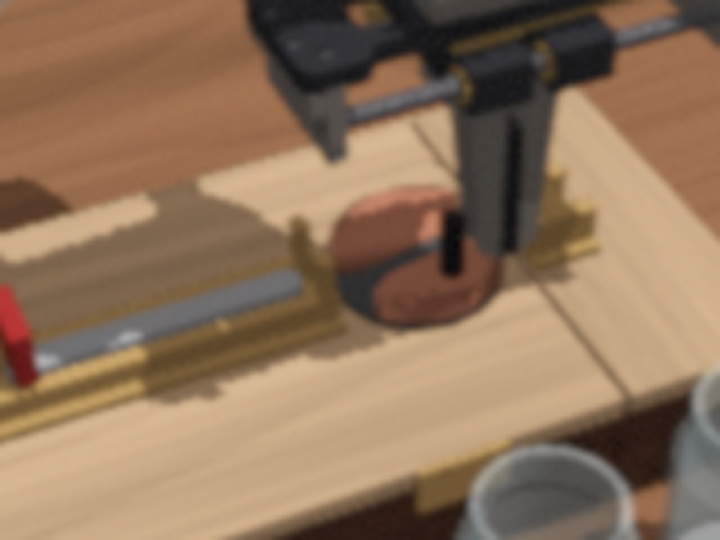

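```bash
cat > pk.py <<'E'
import sys
from h import *
s=np.load("scene0.npz")
o=np.array([.5135,.125]);a=-.022;R=np.array([[np.cos(a),-np.sin(a)],[np.sin(a),np.cos(a)]])
def ch(px,z): return 1e3*(R.T@(ray(s,px,z)[:2]-o))
z0=ch([165+(503.5)/3.6-.5,155+(107.5)/3.6-.5],.1235); print("before",z0)
x,y=map(float,sys.argv[1:3]); p=ch([200+(x+.5)/4.5-.5,140+(y+.5)/4.5-.5],.1235); print("now",p)
E
python3 pk.py 453 213
```

```text
before [21.7269 16.8393]
now [25.2514  6.6131]
```

Request:
move_arm --pt "0 -1 0 0" --pt "0 -1 0 0" --pt "0 -1 0 0" --pt "0 -1 0 0" --pt "0 -1 0 0" --pt "0 -1 0 0" --pt "0 0 0 0"

```text
time: 5.65
eef_pos: [0.544, 0.1425, 0.1067]
eef_rot: [-0.0, 0.011, 1.0, -0.0]
wrist_force: [2.1, 2.8, 2.1]
finger_gap: 0.0005
```

```bash
python3 st.py
python3 - <<'E'
from h import *
from plant import viewer
f=viewer.grab_frame("scene"); cv2.imwrite("pics/s4.png",cv2.resize(f["img"][140:260,200:360],None,fx=4.5,fy=4.5,interpolation=cv2.INTER_CUBIC))
E
```

```text
t 5.65 chest mm [30.1009 18.2139] z 0.10671444720563276 tooly deg in chest 89.96152027352447 tilt [-0.0001 -0.0002 -1.    ] F [2.1027 2.8159 2.0964] gap 0.00045888668495367677 q6 -1.506523960383078
```

View pics/s4.png

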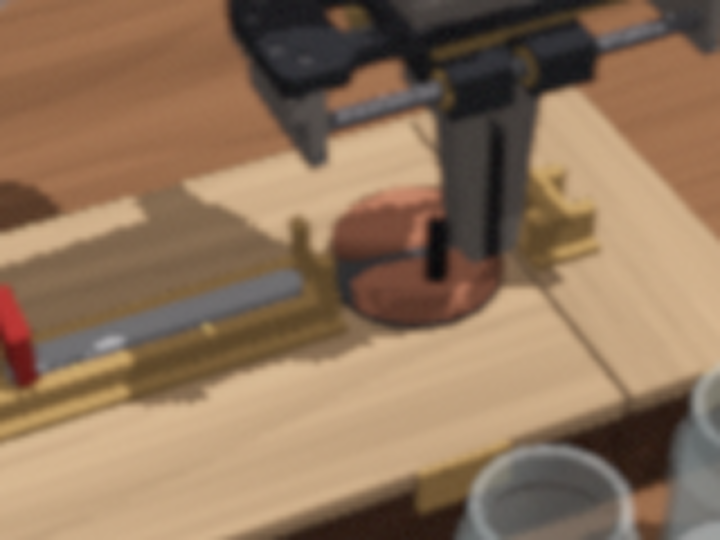

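The peg top is now at about (437,220), and the slot looks nearly in line. I'll back off, lift and check from the top camera.

```bash
python3 pk.py 437 220
```

```text
before [21.7269 16.8393]
now [26.472  -1.2942]
```

Request:
move_arm --pt "0 4 0 0" --pt "0 8 0 0" --pt "0 8 -10 0" --pt "-5 5 -30 0" --pt "0 5 -30 0" --pt "20 0 -25 0" --pt "40 0 0 0" --pt "40 0 0 0" --pt "40 0 0 0" --pt "0 0 0 0"

```text
time: 6.7
eef_pos: [0.4051, 0.1764, 0.2009]
eef_rot: [-0.002, 0.01, 1.0, -0.0]
wrist_force: [0.1, 0.2, -0.1]
finger_gap: 0.0006
```

```bash
python3 st.py
python3 - <<'E'
from h import *
from plant import viewer
f=viewer.grab_frame("top");np.savez("top1.npz",**f); cv2.imwrite("pics/t1.png",f["img"]);cv2.imwrite("pics/t1z.png",cv2.resize(f["img"][165:295,185:375],None,fx=4,fy=4,interpolation=cv2.INTER_CUBIC))
E
```

```text
t 6.7 chest mm [-109.4588   49.0215] z 0.200871393521272 tooly deg in chest 90.08962499087366 tilt [-0.0033 -0.0005 -1.    ] F [ 0.1397  0.2144 -0.083 ] gap 0.0006222618804602797 q6 -1.4144146323196622
```

View pics/t1z.png

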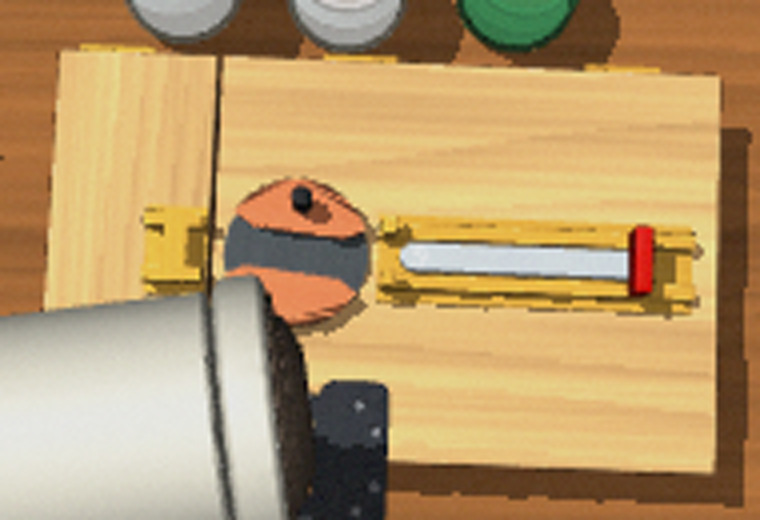

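Run:
```python
from h import *
t=np.load("top1.npz")
o=np.array([.5135,.125]);a=-.022;R=np.array([[np.cos(a),-np.sin(a)],[np.sin(a),np.cos(a)]])
ch=lambda px,z:1e3*(R.T@(ray(t,px,z)[:2]-o))
z2p=lambda x,y:np.array([185+(x+.5)/4-.5,165+(y+.5)/4-.5])
print("peg",ch(z2p(302,190),.1235))
# slot: copper/dark edges per column
h=cv2.cvtColor(t["img"][165:295,185:375],cv2.COLOR_BGR2HSV); h=cv2.resize(h,None,fx=4,fy=4,interpolation=cv2.INTER_CUBIC)
cop=((h[...,0]<14)&(h[...,1]>110)&(h[...,2]>120))
lo=[]
for x in range(255,345,6):
    col=cop[:,x]; ys=np.where(col[200:320])[0]+200
    g=np.diff(ys); i=np.argmax(g) if len(g) else 0
    print(x,ys[i],ys[i+1]); lo.append((x,ys[i],ys[i+1]))
lo=np.array(lo,float)
for nm,k in(("up",1),("low",2)):
    q=np.array([ch(z2p(r[0],r[k]),.0935) for r in lo if 268<=r[0]<=332]); l=np.polyfit(q[:,1],q[:,0],1);print(nm,l,"ang",np.arctan(l[0]))
b=[ch(z2p(*p),.0935) for p in((410,247),(625,250),(410,270),(625,278))];print("bolt edges",b)
```

```text
peg [28.513  -2.1546]
255 225 268
261 225 269
267 227 270
273 228 270
279 229 271
285 229 271
291 229 274
297 229 274
303 232 274
309 232 275
315 233 276
321 234 278
327 235 277
333 236 279
339 237 282
up [ 0.0952 11.4434] ang 0.09494900370461261
low [  0.1052 -10.8377] ang 0.10480410961584877
bolt edges [array([  5.0637, -58.5332]), array([   7.5753, -170.1936]), array([ -6.9139, -58.9233]), array([  -7.0251, -170.4472])]
```

The slot has overshot by about 0.09 rad, since the peg is at y ≈ -2.2. I'll nudge it back about 2 mm from the other side.

Request:
move_arm --pt "-20 -10 0 0" --pt "-30 -18 0 0" --pt "-35 -20 0 0" --pt "-35 -20 0 0" --pt "-20 -11 0 0" --pt "0 0 15 0" --pt "0 0 25 0" --pt "0 0 20 0" --pt "0 0 5 0" --pt "0 0 0 0"

```text
time: 7.75
eef_pos: [0.5469, 0.0942, 0.1354]
eef_rot: [-0.001, 0.011, 1.0, 0.0]
wrist_force: [0.5, 0.0, 0.2]
finger_gap: 0.0002
```

```bash
python3 st.py
```

```text
t 7.75 chest mm [ 34.0981 -30.0946] z 0.13544937754461284 tooly deg in chest 89.99916553538179 tilt [-0.0026  0.0001 -1.    ] F [0.4818 0.0074 0.23  ] gap 0.0002482916221588487 q6 -1.5960473585250832
```

Request:
move_arm --pt "2 0 10 0" --pt "2 0 10 0" --pt "0 0 7 0" --pt "0 0 0 0" --pt "0 1 0 0" --pt "0 1 0 0" --pt "0 1 0 0" --pt "0 1 0 0" --pt "0 1 0 0" --pt "0 0 0 0"

```text
time: 8.75
eef_pos: [0.5441, 0.0989, 0.1097]
eef_rot: [0.0, 0.011, 1.0, -0.0]
wrist_force: [-0.2, 0.3, -0.8]
finger_gap: 0.0002
```

```bash
python3 st.py
```

```text
t 8.75 chest mm [ 31.1262 -25.4537] z 0.10968372443551011 tooly deg in chest 89.97855019330284 tilt [ 0.0001 -0.     -1.    ] F [-0.2075  0.2919 -0.8433] gap 0.00019853158581359663 q6 -1.5872262759076312
```

Request:
move_arm --pt "0 1 0 0" --pt "0 1 0 0" --pt "0 0.5 0 0" --pt "0 0 0 0"

```text
time: 9.15
eef_pos: [0.5441, 0.1013, 0.1096]
eef_rot: [0.0, 0.011, 1.0, 0.0]
wrist_force: [-0.5, -0.3, -0.1]
finger_gap: 0.0006
```

Request:
move_arm --pt "0 0.5 0 0" --pt "0 0.5 0 0" --pt "0 0.5 0 0" --pt "0 0 0 0"

```text
time: 9.55
eef_pos: [0.5441, 0.1028, 0.1096]
eef_rot: [-0.0, 0.011, 1.0, 0.0]
wrist_force: [0.0, -0.0, 0.6]
finger_gap: 0.0006
```

```bash
python3 st.py
```

```text
t 9.55 chest mm [ 31.0629 -21.5153] z 0.10958569446765573 tooly deg in chest 89.97301564154671 tilt [-0.  0. -1.] F [ 0.0337 -0.017   0.6178] gap 0.0005911889480324033 q6 -1.5798562517375543
```

Request:
move_arm --pt "0 0.5 0 0" --pt "0 0.5 0 0" --pt "0 0 0 0"

```text
time: 9.85
eef_pos: [0.5441, 0.1038, 0.1096]
eef_rot: [-0.0, 0.011, 1.0, 0.0]
wrist_force: [-0.3, -0.6, 1.1]
finger_gap: 0.0006
```

Request:
move_arm --pt "0 0.5 0 0" --pt "0 0.5 0 0" --pt "0 0 0 0"

```text
time: 10.15
eef_pos: [0.5441, 0.1044, 0.1096]
eef_rot: [-0.0, 0.011, 1.0, -0.0]
wrist_force: [-0.1, -2.1, 0.3]
finger_gap: 0.0006
```

```bash
python3 st.py;python3 - <<'E'
from h import *
from plant import viewer
f=viewer.grab_frame("scene"); cv2.imwrite("pics/s5.png",cv2.resize(f["img"][140:260,200:360],None,fx=4.5,fy=4.5,interpolation=cv2.INTER_CUBIC))
E
```

```text
t 10.15 chest mm [ 31.0825 -19.9248] z 0.10959166995174016 tooly deg in chest 89.97667517125139 tilt [-0.0001 -0.0008 -1.    ] F [-0.0842 -2.1282  0.2845] gap 0.0006435282953394814 q6 -1.5762020858882155
```

View pics/s5.png

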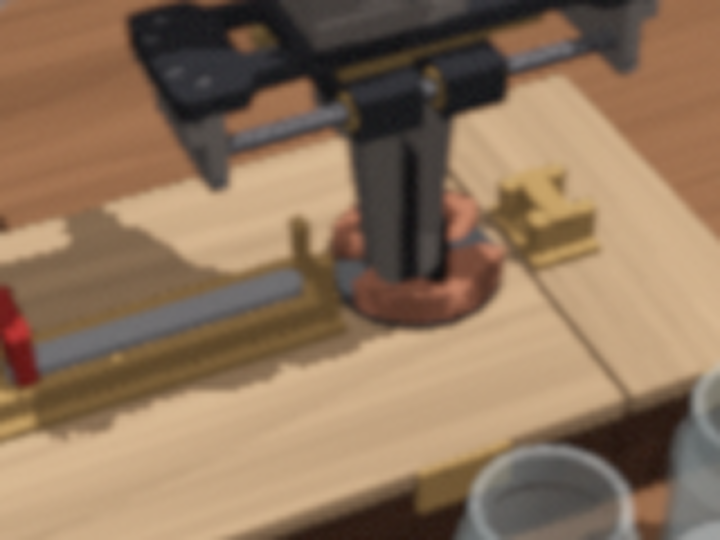

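The fingers just touched, at 2 N. I'll nudge about 2.3 mm.

Request:
move_arm --pt "0 0.8 0 0" --pt "0 0.8 0 0" --pt "0 0.9 0 0" --pt "0 0 0 0"

```text
time: 10.6
eef_pos: [0.5446, 0.1071, 0.1097]
eef_rot: [0.0, 0.011, 1.0, -0.0]
wrist_force: [1.2, -3.7, -0.3]
finger_gap: 0.0
```

Request:
move_arm --pt "0 -3 0 0" --pt "0 -6 0 0" --pt "0 -2 -20 0" --pt "0 0 -30 0" --pt "0 0 -40 0" --pt "20 0 0 0" --pt "40 -5 0 0" --pt "40 -10 0 0" --pt "40 -10 0 0" --pt "0 0 0 0"

```text
time: 11.6
eef_pos: [0.3988, 0.0746, 0.1982]
eef_rot: [-0.002, 0.011, 1.0, 0.0]
wrist_force: [0.4, 0.2, -0.0]
finger_gap: 0.0002
```

```bash
python3 st.py
cat > slot.py <<'E'
from h import *
from plant import viewer
import sys
t=viewer.grab_frame("top");np.savez("top_last.npz",**t)
cv2.imwrite(f"pics/{sys.argv[1]}.png",cv2.resize(t["img"][165:295,185:375],None,fx=4,fy=4,interpolation=cv2.INTER_CUBIC))
o=np.array([.5135,.125]);a=-.022;R=np.array([[np.cos(a),-np.sin(a)],[np.sin(a),np.cos(a)]])
ch=lambda px,z:1e3*(R.T@(ray(t,px,z)[:2]-o))
z2p=lambda x,y:np.array([185+(x+.5)/4-.5,165+(y+.5)/4-.5])
h=cv2.cvtColor(t["img"][165:295,185:375],cv2.COLOR_BGR2HSV); h=cv2.resize(h,None,fx=4,fy=4,interpolation=cv2.INTER_CUBIC)
cop=((h[...,0]<14)&(h[...,1]>110)&(h[...,2]>120)); lo=[]
for x in range(268,333,4):
    ys=np.where(cop[200:320,x])[0]+200; g=np.diff(ys)
    if len(g) and g.max()>20: i=np.argmax(g); lo.append((x,ys[i],ys[i+1]))
for k in(1,2):
    q=np.array([ch(z2p(r[0],r[k]),.0935) for r in lo]); l=np.polyfit(q[:,1],q[:,0],1);print("edge",l)
E
python3 slot.py t2z
```

```text
t 11.6 chest mm [-113.5576  -52.9556] z 0.19816582259268858 tooly deg in chest 89.9507976938013 tilt [-0.0033  0.0008 -1.    ] F [ 0.3752  0.1756 -0.0362] gap 0.0001993668644596238 q6 -1.66360057359646
edge [ 0.0017 11.1762]
edge [ -0.008  -10.8634]
```

View pics/t2z.png

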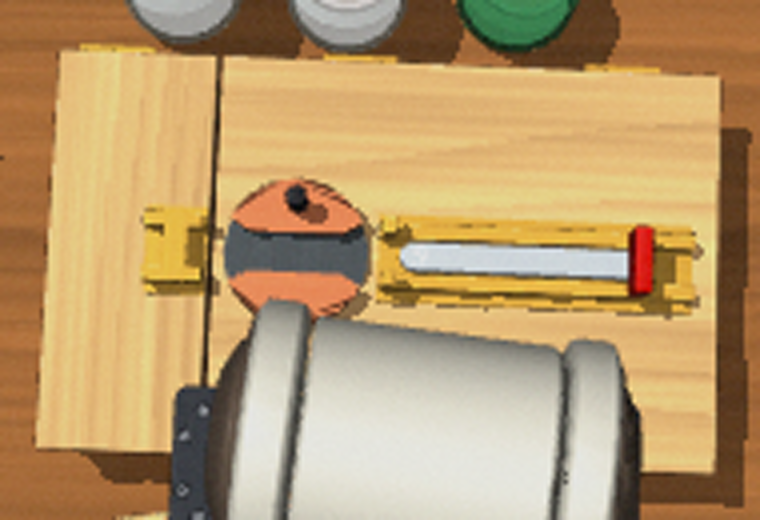

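The slot is aligned to within about 0.01 rad. Now I'll move behind the red tab.

Request:
move_arm --pt "-15 -20 0 0" --pt "-25 -33 0 0" --pt "-28 -38 0 0" --pt "-28 -38 0 0" --pt "-17 -25 0 0" --pt "0 0 0 0" --pt "0 0 20 0" --pt "0 0 25 0" --pt "0 0 10 0" --pt "0 0 0 0"

```text
time: 12.65
eef_pos: [0.5119, -0.081, 0.143]
eef_rot: [-0.002, 0.011, 1.0, 0.001]
wrist_force: [-0.3, -0.1, 0.4]
finger_gap: 0.0004
```

```bash
python3 st.py
```

```text
t 12.65 chest mm [   2.9395 -205.9825] z 0.14297151866673308 tooly deg in chest 90.00916871839617 tilt [-0.0034  0.0018 -1.    ] F [-0.3361 -0.0531  0.407 ] gap 0.00039128841801772547 q6 -1.9397240868388632
```

Request:
move_arm --pt "1.5 0 15 0" --pt "1.5 0 15 0" --pt "0 0 12 0" --pt "0 0 0 0" --pt "0 0 0 0"

```text
time: 13.15
eef_pos: [0.5104, -0.0821, 0.1033]
eef_rot: [0.0, 0.011, 1.0, -0.0]
wrist_force: [-0.6, 0.1, 0.3]
finger_gap: 0.0006
```

```bash
python3 st.py;python3 - <<'E'
from h import *
from plant import viewer
f=viewer.grab_frame("scene"); cv2.imwrite("pics/s6.png",cv2.resize(f["img"][130:270,160:340],None,fx=4.2,fy=4.2,interpolation=cv2.INTER_CUBIC))
E
```

```text
t 13.15 chest mm [   1.4873 -207.0999] z 0.1033108809161683 tooly deg in chest 89.97739747414542 tilt [ 0.0008 -0.0002 -1.    ] F [-0.5519  0.1343  0.2902] gap 0.0005609244807856538 q6 -1.941979811293014
```

View pics/s6.png

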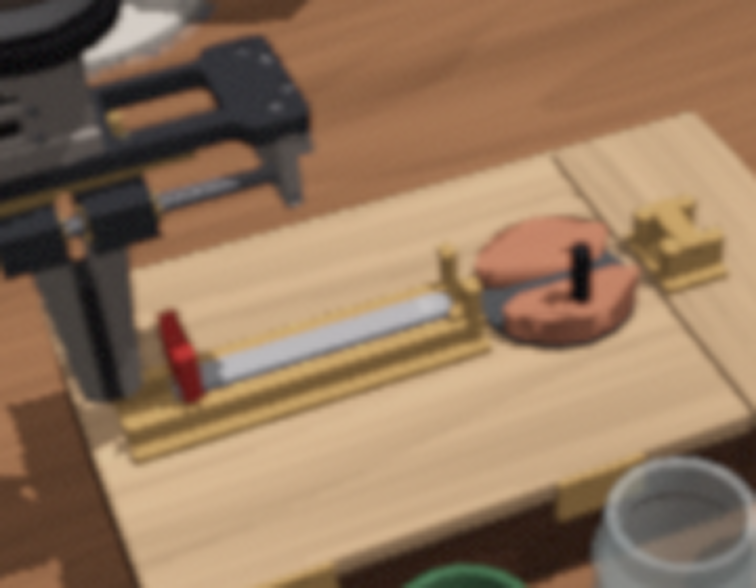

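The fingers are behind the red tab, which is at about (182,355), and the bolt lies straight towards the slot. I'll push slowly.

Request:
move_arm --pt "1.5 1 3 0" --pt "0 2 0 0" --pt "0 2 0 0" --pt "0 2 0 0" --pt "0 2 0 0" --pt "0 2 0 0" --pt "0 2 0 0" --pt "0 2 0 0" --pt "0 2 0 0" --pt "0 2 0 0"

```text
time: 14.2
eef_pos: [0.5089, -0.063, 0.0997]
eef_rot: [0.0, 0.011, 1.0, -0.0]
wrist_force: [0.1, -1.2, -0.0]
finger_gap: 0.0004
```

Request:
move_arm --pt "0 2 0 0" --pt "0 2 0 0" --pt "0 2 0 0" --pt "0 2 0 0" --pt "0 2 0 0" --pt "0 2 0 0" --pt "0 2 0 0" --pt "0 2 0 0" --pt "0 2 0 0" --pt "0 2 0 0"

```text
time: 15.2
eef_pos: [0.5093, -0.0429, 0.0996]
eef_rot: [-0.0, 0.011, 1.0, -0.0]
wrist_force: [-0.0, -2.3, -0.1]
finger_gap: 0.0006
```

```bash
python3 st.py;python3 - <<'E'
from h import *
from plant import viewer
f=viewer.grab_frame("scene"); cv2.imwrite("pics/s7.png",cv2.resize(f["img"][130:270,160:340],None,fx=4.2,fy=4.2,interpolation=cv2.INTER_CUBIC))
E
```

```text
t 15.2 chest mm [  -0.4995 -167.9416] z 0.09961468789204114 tooly deg in chest 89.96735598509596 tilt [-0. -0. -1.] F [-0.0414 -2.2595 -0.1477] gap 0.0006100292890208816 q6 -1.868991142468871
```

View pics/s7.png

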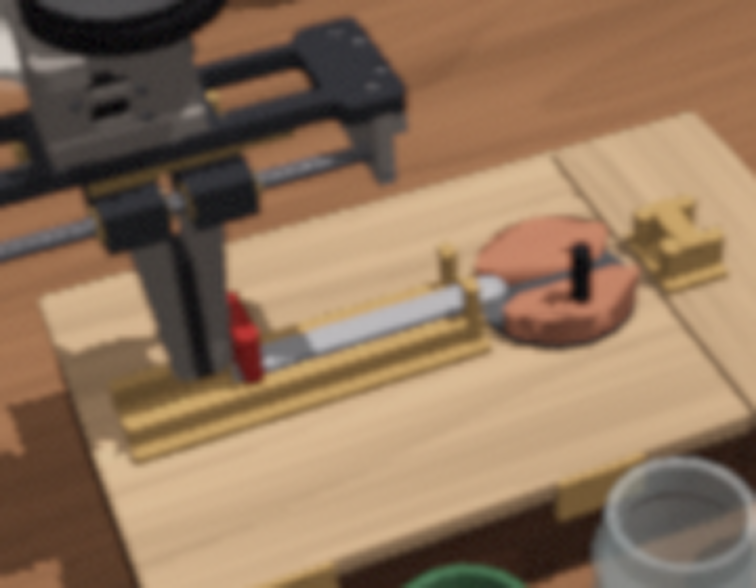

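The bolt is sliding freely at about 2 N, and its nose, at about (495,285), is entering the slot. I'll continue.

Request:
move_arm --pt "0 2 0 0" --pt "0 2 0 0" --pt "0 2 0 0" --pt "0 2 0 0" --pt "0 2 0 0" --pt "0 2 0 0" --pt "0 2 0 0" --pt "0 2 0 0" --pt "0 2 0 0" --pt "0 2 0 0"

```text
time: 16.25
eef_pos: [0.5097, -0.0229, 0.0996]
eef_rot: [-0.0, 0.011, 1.0, -0.0]
wrist_force: [-0.6, -2.2, 0.8]
finger_gap: 0.0005
```

Request:
move_arm --pt "0 2 0 0" --pt "0 2 0 0" --pt "0 2 0 0" --pt "0 2 0 0" --pt "0 2 0 0" --pt "0 2 0 0" --pt "0 2 0 0" --pt "0 2 0 0" --pt "0 2 0 0" --pt "0 2 0 0"

```text
time: 17.25
eef_pos: [0.5102, -0.0029, 0.0996]
eef_rot: [0.0, 0.011, 1.0, -0.0]
wrist_force: [-0.4, -2.1, 0.5]
finger_gap: 0.0007
```

```bash
python3 st.py;python3 - <<'E'
from h import *
from plant import viewer
f=viewer.grab_frame("scene"); cv2.imwrite("pics/s8.png",cv2.resize(f["img"][130:270,160:340],None,fx=4.2,fy=4.2,interpolation=cv2.INTER_CUBIC))
E
```

```text
t 17.25 chest mm [  -0.4537 -127.9164] z 0.09961311370784422 tooly deg in chest 89.96823215559941 tilt [ 0. -0. -1.] F [-0.3924 -2.1037  0.4973] gap 0.0007152991882222292 q6 -1.7910731175675114
```

View pics/s8.png

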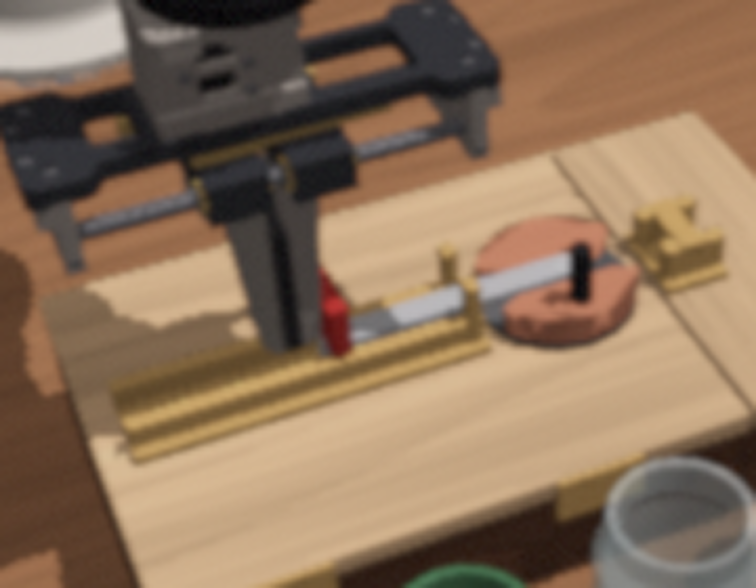

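Request:
move_arm --pt "0 2 0 0" --pt "0 2 0 0" --pt "0 2 0 0" --pt "0 2 0 0" --pt "0 2 0 0" --pt "0 2 0 0" --pt "0 2 0 0" --pt "0 2 0 0" --pt "0 2 0 0" --pt "0 2 0 0"

```text
time: 18.3
eef_pos: [0.5107, 0.0171, 0.0996]
eef_rot: [-0.0, 0.011, 1.0, 0.0]
wrist_force: [0.2, -2.2, 0.2]
finger_gap: 0.0005
```

Request:
move_arm --pt "0 2 0 0" --pt "0 2 0 0" --pt "0 2 0 0" --pt "0 2 0 0" --pt "0 2 0 0" --pt "0 2 0 0" --pt "0 2 0 0" --pt "0 2 0 0" --pt "0 2 0 0" --pt "0 2 0 0"

```text
time: 19.3
eef_pos: [0.5111, 0.0371, 0.0996]
eef_rot: [-0.0, 0.011, 1.0, -0.0]
wrist_force: [0.1, -2.3, 1.5]
finger_gap: 0.0005
```

```bash
python3 st.py;python3 - <<'E'
from h import *
from plant import viewer
f=viewer.grab_frame("scene"); cv2.imwrite("pics/s9.png",cv2.resize(f["img"][130:270,160:340],None,fx=4.2,fy=4.2,interpolation=cv2.INTER_CUBIC))
E
```

```text
t 19.3 chest mm [ -0.4594 -87.9174] z 0.0996016411681482 tooly deg in chest 89.96818577303365 tilt [-0. -0. -1.] F [ 0.14   -2.283   1.5456] gap 0.0004991805875828333 q6 -1.7119042470571713
```

View pics/s9.png

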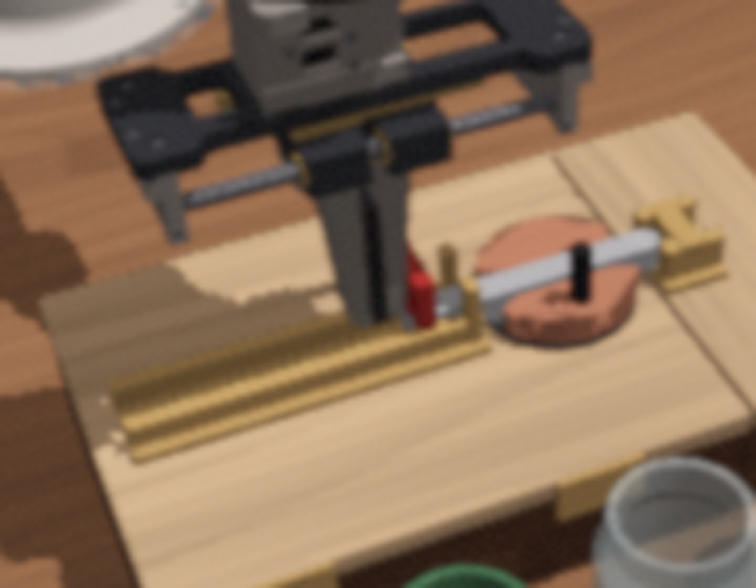

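The nose is entering the keeper, at about (655,245), and the tab still has 10–14 mm to go. I'll push on slowly until the force rises.

Request:
move_arm --pt "0 1.5 0 0" --pt "0 1.5 0 0" --pt "0 1.5 0 0" --pt "0 1.5 0 0" --pt "0 1 0 0" --pt "0 1 0 0" --pt "0 0 0 0"

```text
time: 20.05
eef_pos: [0.5113, 0.0451, 0.0996]
eef_rot: [-0.0, 0.011, 1.0, 0.0]
wrist_force: [-0.6, -1.0, 0.4]
finger_gap: 0.0002
```

Request:
move_arm --pt "0 1 0 0" --pt "0 0.5 0 0" --pt "0 0.5 0 0" --pt "0 0 0 0"

```text
time: 20.45
eef_pos: [0.5113, 0.047, 0.0996]
eef_rot: [0.0, 0.011, 1.0, 0.0]
wrist_force: [-0.2, -1.3, 1.7]
finger_gap: 0.0004
```

Request:
move_arm --pt "0 0.5 0 0" --pt "0 0.5 0 0" --pt "0 0.5 0 0" --pt "0 0 0 0"

```text
time: 20.85
eef_pos: [0.5114, 0.0485, 0.0996]
eef_rot: [0.0, 0.011, 1.0, 0.0]
wrist_force: [-0.2, -0.5, 0.1]
finger_gap: 0.0006
```

Request:
move_arm --pt "0 0.5 0 0" --pt "0 0.5 0 0" --pt "0 0 0 0"

```text
time: 21.15
eef_pos: [0.5114, 0.0495, 0.0996]
eef_rot: [0.0, 0.011, 1.0, 0.0]
wrist_force: [0.4, -1.5, -0.0]
finger_gap: 0.0005
```

Request:
move_arm --pt "0 0.5 0 0" --pt "0 0.5 0 0" --pt "0 0 0 0"

```text
time: 21.45
eef_pos: [0.5114, 0.0504, 0.0996]
eef_rot: [0.0, 0.011, 1.0, -0.0]
wrist_force: [-1.0, -1.5, 0.3]
finger_gap: 0.0007
```

```bash
python3 st.py;python3 - <<'E'
from h import *
from plant import viewer
f=viewer.grab_frame("scene"); cv2.imwrite("pics/s10.png",cv2.resize(f["img"][130:270,160:340],None,fx=4.2,fy=4.2,interpolation=cv2.INTER_CUBIC))
E
```

```text
t 21.45 chest mm [ -0.4318 -74.5952] z 0.09961021996142305 tooly deg in chest 89.97294961573198 tilt [ 0.     -0.0001 -1.    ] F [-0.9951 -1.5373  0.3038] gap 0.0006894941533558464 q6 -1.6853734293281426
```

View pics/s10.png

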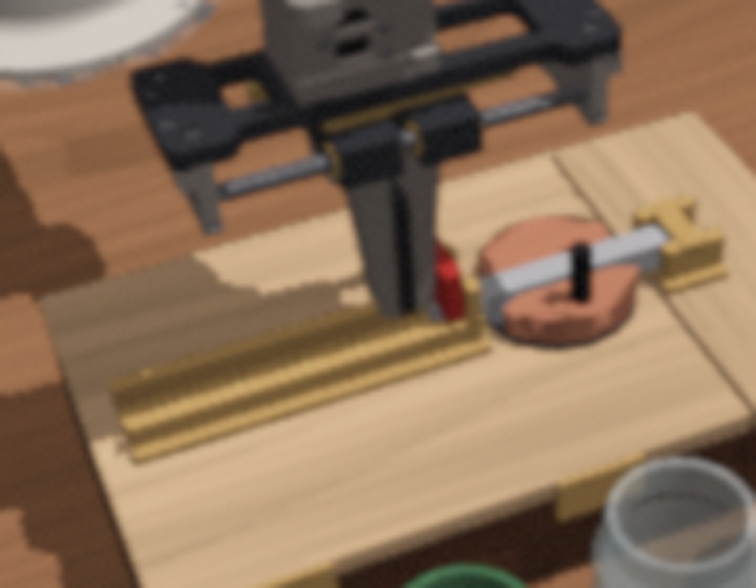

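The tab is almost at the posts. I'll creep on until the force rises.

Request:
move_arm --pt "0 0.5 0 0" --pt "0 0.5 0 0" --pt "0 0 0 0"

```text
time: 21.8
eef_pos: [0.5114, 0.0505, 0.0997]
eef_rot: [-0.0, 0.011, 1.0, -0.001]
wrist_force: [-0.8, -5.6, 1.6]
finger_gap: 0.0003
```

Request:
move_arm --pt "0 0.5 0 0" --pt "0 0.5 0 0" --pt "0 0 0 0"

```text
time: 22.1
eef_pos: [0.5115, 0.0506, 0.0997]
eef_rot: [-0.0, 0.011, 1.0, -0.002]
wrist_force: [-0.6, -9.6, 0.7]
finger_gap: 0.0004
```

Request:
move_arm --pt "0 0.5 0 0" --pt "0 0.5 0 0" --pt "0 0 0 0"

```text
time: 22.4
eef_pos: [0.5114, 0.0506, 0.0997]
eef_rot: [-0.0, 0.011, 1.0, -0.003]
wrist_force: [-1.5, -13.0, 0.7]
finger_gap: 0.0003
```

The TCP stopped at y = 0.0506 while the force rose to 13 N, so this is a hard stop: the tab is on the posts. I'll back off and check.

Request:
move_arm --pt "0 -2 0 0" --pt "0 -3 0 0" --pt "0 -6 0 0" --pt "0 -10 -10 0" --pt "0 -5 -30 0" --pt "0 0 -40 0" --pt "20 0 -20 0" --pt "40 0 0 0" --pt "40 0 0 0" --pt "40 0 0 0"

```text
time: 23.4
eef_pos: [0.3697, 0.0305, 0.2002]
eef_rot: [0.0, 0.011, 1.0, 0.0]
wrist_force: [-1.1, -0.5, 0.5]
finger_gap: 0.0003
```

Request:
move_arm --pt "20 0 0 0" --pt "0 -30 0 0" --pt "0 -30 0 0" --pt "0 -30 0 0" --pt "0 0 0 0" --pt "0 0 0 0"

```text
time: 24.0
eef_pos: [0.3489, -0.0591, 0.2]
eef_rot: [0.0, 0.012, 1.0, 0.0]
wrist_force: [0.4, 0.6, -0.1]
finger_gap: 0.0001
```

```bash
python3 st.py; python3 slot.py t3z
python3 - <<'E'
from h import *
from plant import viewer
f=viewer.grab_frame("scene"); cv2.imwrite("pics/s11.png",cv2.resize(f["img"][130:310,180:420],None,fx=3.3,fy=3.3,interpolation=cv2.INTER_CUBIC))
t=np.load("top_last.npz")
o=np.array([.5135,.125]);a=-.022;R=np.array([[np.cos(a),-np.sin(a)],[np.sin(a),np.cos(a)]])
for c,st in blobs(t,(0,150,60),(8,255,255),(265,205,365,250),20): print(c,st,1e3*(R.T@(ray(t,c,.1215)[:2]-o)))
E
```

```text
t 24.0 chest mm [-160.5086 -187.7219] z 0.2000437083839913 tooly deg in chest 89.85529463522747 tilt [ 0.0006  0.0004 -1.    ] F [ 0.4177  0.5569 -0.1078] gap 9.13927199097673e-05 q6 -2.0606145667417084
edge [ 0.0103 11.4631]
edge [  0.0178 -10.3514]
[286.0465 227.6512] [284 219   5  18  86] [ -0.9585 -55.7309]
```

View pics/t3z.png

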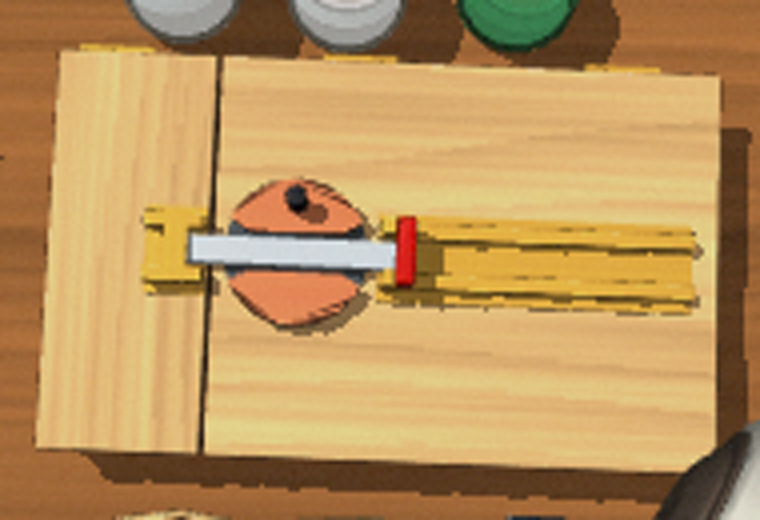

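View pics/s11.png

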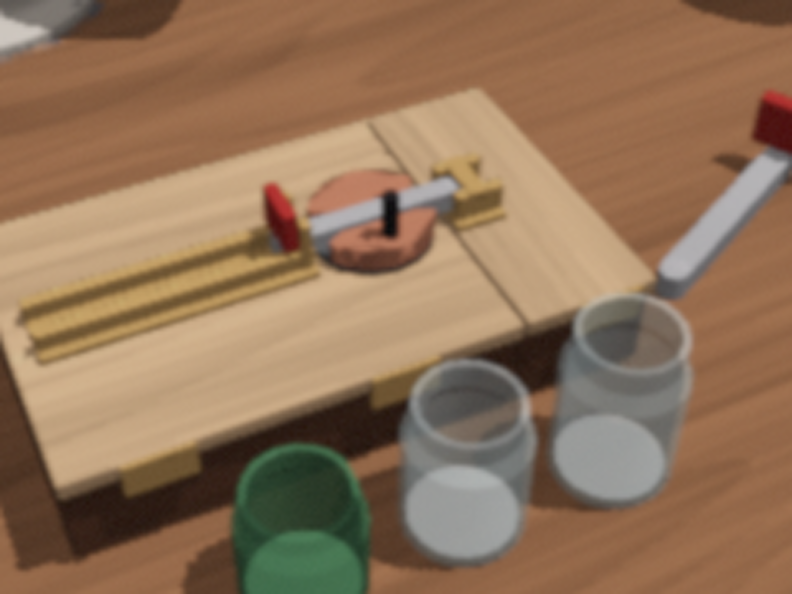

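The tab measures y = -55.7, against -57 when fully home, which agrees within the calibration. It sits against the posts with the nose in the keeper, and the jars are where they were. Handing in.

```bash
python3 -c "
from plant import job_done
print(job_done())"
```

```text
the job is handed in; nothing more can be done
None
```

The spice chest is locked: the bolt runs through the disc's slot into the keeper, with the red tab up against the two stop posts. I handed it in at about 24 s with the arm clear of the chest.

- **Disc:** I pushed the peg clockwise towards 0. It went about 0.1 rad too far, so I nudged it back from the other side. The slot then measured within about 0.01 rad of the bolt's line, before I touched the bolt.
- **Bolt:** It slid freely at about 2 N. At the posts the fingers stopped dead while the force rose to 13 N, and then I backed off.
- **Last checks:**
  - **Tab:** it measured at chest y ≈ -55.7 against the expected -57, a gap of about 1.3 mm, within the 2 mm calibration.
  - **Slot:** it read 0.010 and 0.018 rad on its two edges with the bolt through.
  - **Jars and whisk:** the jars look unmoved in the final pictures. The whisk was mostly out of the last close-ups, so I did not re-measure it, but the arm stayed high whenever it passed near there.

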